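Pop open the sprung parts case and steady its lid

ROBOT

A 6-joint arm with a two-finger parallel gripper is mounted at the origin on a cart in front of the work surface, level with it; the furniture and walls round the work are solid. World frame = base frame: x ahead of the robot, y to its left, z up, the work surface at z = 0. Lengths are in m, angles in degrees, forces in N, time in s.
With the tool pointing down it reaches from about 0.3 to 0.875 m from the base axis. Payload 6.4 kg.
Tool frame: the origin (TCP) lies midway between the tips of the shut fingers; the grasp point (between the pads) lies 19 mm behind it; y points along the fingers, z is the direction in which the jaws open and shut, and the axes are right-handed (so a half turn about y gives the same grasp; the last joint's range is limited). The gripper opens to 88 mm and grips with 3 to 60 N. Pads are 18 mm wide; open, the fingers measure 123 mm over their backs; the gripper's body (75 mm by 187 mm) begins 45 mm behind the grasp point.
Start: joints at [-11.82, 10.359, 92.074, -0, 77.567, -11.82], TCP at [0.575, 0, 0.21] pointing down, gripper open.
Joint ranges: [-171.53, 171.53], [-51.25, 118.39], [17.06, 147.69], [-65.23, 245.23], [0, 150.52], [-178.68, 178.68]. Speed limits (degrees/s): [147.25, 147.25, 172.46, 180, 180, 180].

INTERFACE

Orientations are given as a 3x3 rotation matrix whose columns are the frame's x, y, z axes.
In Python, from workcell import env gives the robot as it stands. Calls block until the motion is done:
- env.reach(position, orientation): joint-space move of the TCP to a pose.
- env.move_linear(position, attitude=None, v=0.15, threshold=None): straight line of the TCP; attitude=None keeps the orientation; v is the mean speed in m/s. With threshold (N) it stops when the force on the tool has changed by that much, and returns True; else False.
- env.movej(angles): joint-space move.
- env.grip(opening, grip_force=None): opening from 0.0 (shut) to 1.0 (fully open); grip_force is the grip in N (None keeps the last); returns when the fingers have stopped.
- env.hold(seconds).
- env.ik(position, orientation): joint angles nearest the present ones, or None.
- env.get_image(name): name is "scene" or "side" or "wrist"; returns (picture, depth): 480x640x3 uint8, red, green, blue; 480x640 float32, m along the optical axis (not along the pixel's ray), 0 where there is no reading.
- env.camera_params(name): a dict with "K" (3x3 intrinsics, pixels), "view" (4x4, takes a point from world to camera coordinates); the wrist camera has in their place "hand_eye" (4x4, takes a point from camera to tool coordinates, whose origin is the TCP and whose axes are the tool frame's). Camera axes: x right, y up, looking along -z (the intrinsics and any distortion apply to the point x, -y, -z); pixel columns grow to the right and rows downward; lengths in m; the calibration is good to about 2 mm. A picture is of the moment at which its call begins: read the wrist's pose just before it. camera_params takes no time and is no camera call.
A pose or a line that the arm cannot do raises env.IKError and nothing moves.
- env.hand_in(): hands the job in, once; it reports no verdict.
Trained networks look in the newest picture that a camera, given by its name, has taken for a name from the list of things; names that differ only in an ending like _2 or _b are one class to them, and where a whole thing is asked for, a point or a joint stands for the part that bears it (a point fixed in the world has none). Each returns a list of dicts, best first, with "confidence" (0 to 1); they miss things now and then, are a little off and sometimes report something else, mostly with a low value. They report only what shows in the picture. A call takes as long as a camera call.
- env.search_frame(name, camera): "rect" ([left, top, right, bottom] in pixels, round what is visible of it).
- env.place_of(name, camera): "uv" ([column, row] in pixels: a listed point, or the origin of a listed thing).
Readings, each from a call of its own:
- env.read_time(): time.
- env.read_qpos(): joint angles.
- env.read_joint_vel(): joint speeds.
- env.read_joint_torque(): joint torques, N m.
- env.read_tcp_pos(): TCP position.
- env.read_tcp_rot(): TCP orientation.
- env.read_ft_force(): force on the tool from outside, world axes, zero at the start.
- env.read_wrist_torque(): the same for the moment, N m.
- env.read_opening(): opening from 0.0 (shut) to 1.0 (fully open).
Only numpy, scipy, OpenCV 4.12 (cv2) and the standard library are available. Lean on these libraries where they do the work, as an engineer would, in place of code of your own. Each camera call takes 0.05 s, during which the arm holds its last target.

TASK

Open the small parts case: press the red release pad in front of it so that the sprung lid pops up, then ease the lid back gently with the fingers until it leans fully open against its stop, and hold it steady there for a moment before letting go. Leave the lid standing fully open and do not disturb the things around the case.

Things in the scene. Friction and masses are not known exactly. Their poses are not given: they have to be found in the camera images.
- case: Grey small-parts case (the one nearest the robot, with the red pad and steel catch in front; any other case lying farther off is clutter) with a clear hinged lid, 190 mm wide (its y), 118 mm deep (its x) and 38 mm high, fixed to the worktop. Origin: centre of the underside, on the worktop. Its +x points from the front (red release pad) to the back (lid hinge), its z is up.
- release_pad (a point): Centre of the top of the red ribbed release pad (34 mm along the case's x, 44 mm along its y), 102 mm in front of the case's centre (case x = -0.102, y = 0) and 30 mm above the worktop when not pressed. It is the front end of a rocking steel catch pivoted 36 mm behind the pad's centre, whose claw hooks over the lid's front edge; pressed straight down it sinks and tilts. Nothing else stands in front of or beside it but its flat foot plate, 4 mm high.
- release (a joint): Angle of the rocking catch (rad): 0 at rest, about 0.18 (pad centre 7 mm down, about 4 N) frees the lid, 0.32 is the end of its travel (pad centre 11 to 12 mm down, 5 to 6 N). A spring brings it back to 0.
- case_lid (a joint): Angle of the lid (rad): 0 shut, 1.92 fully open against its slightly springy stop, leaning back beyond upright. Freed, its spring throws it up by itself to about 1.15 rad (its free edge then about 140 mm above the worktop) within a second; the hinge is stiff, so it stays where it is left, and pushing it on takes about 1 N near its free edge.
- lid_hinge (a point): Middle of the lid's hinge line, which runs along the case's y: case x = +0.0585, 35 mm above the worktop.
- lid_edge (a point): Middle of the lid's free front edge, 117 mm from the hinge line. The lid is a flat panel 190 mm wide and 3 mm thick; upright, its edge stands 152 mm above the worktop, fully open 145 mm; open, its inner face looks towards the case's front (case -x).
- tape_measure: Tape measure, 38 x 84 x 68 mm, standing loose beside, behind or to the right front of the case; origin at the centre of its underside. Bystander.
- sanding_block: Brown sanding block, 65 x 116 x 37 mm, loose beside, behind or to the right front of the case; origin at the centre of its underside. Bystander.
- offcut_2: Wood offcut, 62 x 90 x 38 mm, loose beside, behind or to the right front of the case; origin at the centre of its underside. Bystander.

How it is judged:
By the outcome, as a careful person would: the job done as asked, in the order asked, and still so for the second after the job is handed in, with the robot touching nothing.
It also fails if it takes over 40 s, if anything falls off the work surface, if the arm or the gripper's body presses on something with over 40 N, if the wrist force passes 120 N, or if a joint passes its speed limit or range.

## Working session

There is one attempt and no reset: what is moved stays moved. The work goes in short steps, each a Python script; the robot and the scene stay as the last script left them, time stands still between calls to the robot, and variables do not carry over. Pictures are saved under pics/ and viewed, and the job is handed in when it is done.

```bash
mkdir -p pics; ls; cat > h.py <<'E'
from workcell import env
import numpy as np, cv2
def snap(c,fn):
    p,d=env.get_image(c); cv2.imwrite('pics/'+fn,cv2.cvtColor(p,cv2.COLOR_RGB2BGR)); return p,d
def pix2w(c,uv,d=None,z=None):
    P=env.camera_params(c);K=np.array(P['K']);V=np.linalg.inv(np.array(P['view']))
    dist=np.array(P.get('dist',P.get('distortion',np.zeros(5))),float)
    n=cv2.undistortPoints(np.array([[uv]],float),K,dist)[0,0]
    r=np.array([n[0],-n[1],-1.])
    o=V[:3,3];r=V[:3,:3]@r
    s=d if d is not None else (z-o[2])/r[2]
    return o+s*r
E
python3 - <<'E'
from h import *
for c in ['scene','side']:
    p,d=snap(c,c+'1.png'); np.save(c+'1.npy',d)
    P=env.camera_params(c); print(c,{k:np.round(v,4).tolist() if not isinstance(v,str) else v for k,v in P.items()})
    for n in ['release_pad','lid_hinge','lid_edge','case']:
        print(n,[(np.round(x['uv'],1).tolist(),round(x['confidence'],2)) for x in env.place_of(n,c)][:3])
    for n in ['case','tape_measure','sanding_block','offcut_2']:
        print(n,[(np.round(x['rect'],0).tolist(),round(x['confidence'],2)) for x in env.search_frame(n,c)][:3])
E
```

```text
pics
scene {'K': [[594.5316, 0.0, 320.65], [0.0, 594.5316, 243.0039], [0.0, 0.0, 1.0]], 'view': [[0.5442, -0.8389, -0.0136, -0.5838], [0.4201, 0.2584, 0.8699, -0.1987], [-0.7262, -0.4791, 0.493, -0.6623], [0.0, 0.0, 0.0, 1.0]]}
release_pad [([233.6, 278.2], 0.79)]
lid_hinge [([262.2, 263.0], 0.66), ([328.0, 238.4], 0.6)]
lid_edge [([261.3, 265.0], 0.93)]
case [([297.5, 270.6], 0.87)]
case [([215.0, 219.0, 362.0, 305.0], 0.76)]
tape_measure [([336.0, 206.0, 375.0, 260.0], 0.77)]
sanding_block [([329.0, 277.0, 420.0, 354.0], 0.75)]
offcut_2 [([267.0, 295.0, 332.0, 366.0], 0.66), ([217.0, 259.0, 269.0, 291.0], 0.35)]
side {'K': [[623.388, 0.0, 312.8877], [0.0, 623.388, 251.5605], [0.0, 0.0, 1.0]], 'view': [[0.9955, -0.0924, 0.0212, -0.5805], [0.0498, 0.7003, 0.7121, 0.1747], [-0.0806, -0.7078, 0.7018, -1.0903], [0.0, 0.0, 0.0, 1.0]]}
release_pad [([240.0, 226.8], 0.96)]
lid_hinge [([345.0, 251.5], 0.67)]
lid_edge [([268.9, 229.6], 0.75)]
case [([303.6, 257.5], 0.63)]
case [([218.0, 192.0, 364.0, 311.0], 0.7)]
tape_measure [([373.0, 223.0, 413.0, 292.0], 0.81)]
sanding_block [([238.0, 293.0, 318.0, 391.0], 0.68)]
offcut_2 [([241.0, 195.0, 362.0, 296.0], 0.74), ([172.0, 264.0, 254.0, 340.0], 0.66)]
```

View pics/scene1.png

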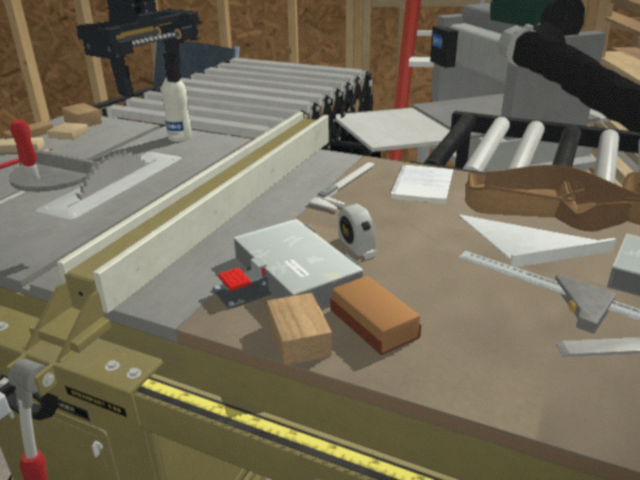

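View pics/side1.png

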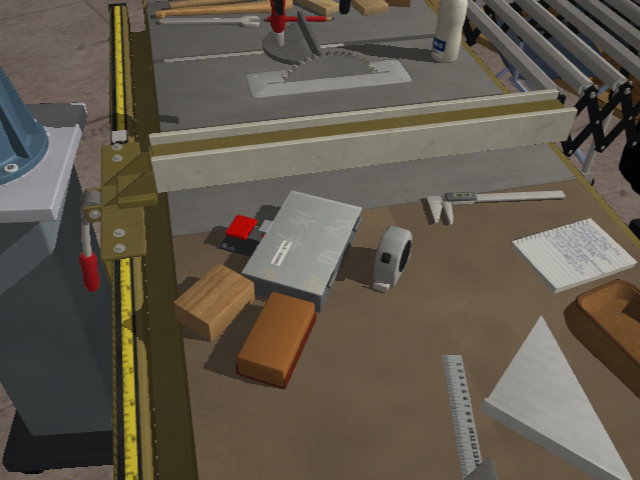

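```bash
python3 - <<'E'
from h import *
for c,l in [('scene',[('pad',(233.6,278.2),.03),('hinge1',(262.2,263),.035),('hinge2',(328,238.4),.035),('edge',(261.3,265),.035),('case',(297.5,270.6),0)]),('side',[('pad',(240,226.8),.03),('hinge',(345,251.5),.035),('edge',(268.9,229.6),.035),('case',(303.6,257.5),0)])]:
    d=np.load(c+'1.npy')
    for n,uv,z in l:
        print(c,n,pix2w(c,uv,z=z).round(4),pix2w(c,uv,d=d[int(uv[1]),int(uv[0])]).round(4))
E
```

```text
scene pad [ 0.449  -0.2567  0.03  ] [ 0.4472 -0.2583  0.0315]
scene hinge1 [ 0.4972 -0.2712  0.035 ] [ 0.4864 -0.2803  0.0436]
scene hinge2 [ 0.611 -0.314  0.035] [ 6.641e-01 -2.800e-01 -1.000e-04]
scene edge [ 0.4921 -0.2736  0.035 ] [ 0.4788 -0.2847  0.0456]
scene case [ 0.5524 -0.2947  0.    ] [ 0.5021 -0.3314  0.0391]
side pad [ 0.4502 -0.2597  0.03  ] [ 0.4501 -0.2579  0.0284]
side hinge [ 0.5977 -0.3274  0.035 ] [ 0.6018 -0.3057  0.0134]
side edge [ 0.4924 -0.2742  0.035 ] [ 0.4923 -0.2784  0.0388]
side case [ 0.5415 -0.3005  0.    ] [ 0.5381 -0.3373  0.0372]
```

Scene: case with red pad at (234,279), wood offcut at (298,327), sanding block at (375,313), tape measure at (356,230). The side view agrees: pad (240,227), offcut (215,300), block (278,340), tape (393,258). A fence stands along the far side. Now I'll measure the case yaw and the obstacle heights from depth.

```bash
cat >> h.py <<'E'
def cloud(c,d):
    P=env.camera_params(c);K=np.array(P['K']);V=np.linalg.inv(np.array(P['view']))
    v,u=np.mgrid[:480,:640]
    r=np.stack([(u-K[0,2])/K[0,0],-(v-K[1,2])/K[1,1],-np.ones_like(u)],-1)
    X=(r*d[...,None])@V[:3,:3].T+V[:3,3]
    X[d<=0]=np.nan
    return X
E
python3 - <<'E'
from h import *
for c in ['scene','side']:
    d=np.load(c+'1.npy');p=cv2.imread('pics/'+c+'1.png')
    X=cloud(c,d);x,y,z=X[...,0],X[...,1],X[...,2]
    m=(z>.03)&(z<.05)&(x>.4)&(x<.7)&(y>-.5)&(y<-.15)
    hsv=cv2.cvtColor(p,cv2.COLOR_BGR2HSV); g=m&(hsv[...,1]<60)
    n,lab,st,ce=cv2.connectedComponentsWithStats(cv2.erode(g.astype(np.uint8),np.ones((2,2))))
    i=1+np.argmax(st[1:,4]); q=lab==i
    print(c,st[i],np.median(z[q]))
    r=cv2.minAreaRect((X[q][:,:2]*1000).astype(np.float32));print(r, cv2.boxPoints(r))
    red=(hsv[...,1]>180)&((hsv[...,0]<6)|(hsv[...,0]>174))&(z>.015)&(z<.05)&(x>.38)&(x<.52)&(y>-.35)&(y<-.15)
    print('red',red.sum(),np.nanmean(X[red],0)); 
    r=cv2.minAreaRect((X[red][:,:2]*1000).astype(np.float32));print(r)
    for nm,R in {'fence':(z>.02)&(x>.35)&(x<.9)&(y>-.22)&(y<.2),'off':None}.items():
        if R is not None and R.any():
            for x0 in np.arange(.3,.95,.1):
                s=R&(x>x0)&(x<x0+.1)
                if s.sum()>5: print(nm,round(x0,1),np.percentile(y[s],[1,50,99]).round(3),z[s].max().round(3))
    # height map top view
    hm=np.zeros((500,500),np.float32)
    ok=np.isfinite(z)&(x>.3)&(x<.8)&(y>-.6)&(y<-.1)
    np.maximum.at(hm,(((.8-x[ok])*999).astype(int),((-.1-y[ok])*999).astype(int)),z[ok])
    cv2.imwrite('pics/hm_%s.png'%c,cv2.applyColorMap((np.clip(hm/.1,0,1)*255).astype(np.uint8),cv2.COLORMAP_JET))
E
```

```text
scene [ 235  221  128   75 5329] 0.03918094337039557
((536.9231567382812, -299.3631286621094), (190.52777099609375, 129.9639129638672), 65.48455810546875) [[ 438.2707  -359.07544]
 [ 556.5183  -413.00244]
 [ 635.5756  -239.65082]
 [ 517.328   -185.72382]]
red 400 [ 0.44753336 -0.25938899  0.03086264]
((448.8185119628906, -257.1906433105469), (45.40121078491211, 32.47972869873047), 65.64558410644531)
fence 0.3 [-0.137 -0.129 -0.059] 0.074
fence 0.4 [-0.13 -0.07  0.03] 0.347
fence 0.5 [-0.217 -0.033  0.02 ] 0.378
fence 0.6 [-0.101 -0.031  0.024] 0.347
fence 0.7 [-0.088 -0.074 -0.004] 0.074
fence 0.8 [-0.074 -0.06   0.009] 0.074
side [ 242  192  119  106 7558] 0.03714795578875307
((541.0413208007812, -298.23077392578125), (190.90716552734375, 129.73841857910156), 65.24463653564453) [[ 442.16266 -357.7489 ]
 [ 559.97864 -412.07617]
 [ 639.92    -238.71265]
 [ 522.104   -184.38538]]
red 497 [ 0.45162655 -0.25876422  0.02866729]
((462.56103515625, -260.0696716308594), (46.35840606689453, 57.44031524658203), 68.96969604492188)
fence 0.3 [-0.137 -0.128 -0.057] 0.072
fence 0.4 [-0.129 -0.115 -0.045] 0.073
fence 0.5 [-0.219 -0.102 -0.007] 0.262
fence 0.6 [-0.101 -0.086 -0.006] 0.261
fence 0.7 [-0.087 -0.073 -0.003] 0.074
fence 0.8 [-0.073 -0.059  0.011] 0.073
```

View pics/hm_side.png

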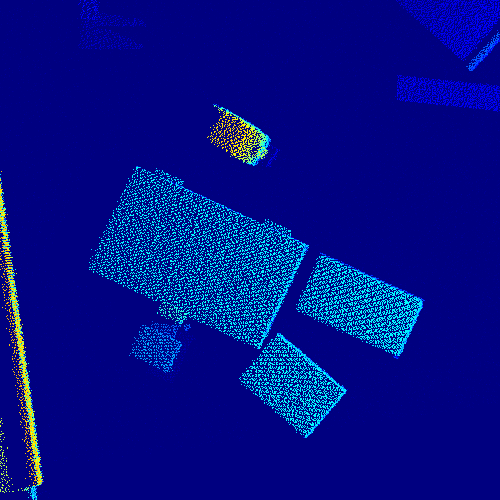

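View pics/hm_scene.png

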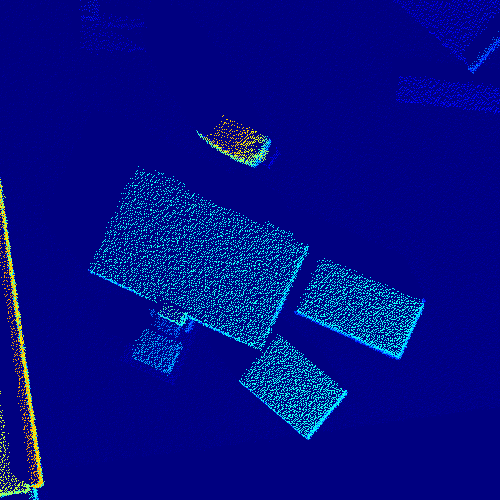

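```bash
cat >> h.py <<'E'
yaw=np.radians(-24.6)
cx=np.array([np.cos(yaw),np.sin(yaw),0]);cy=np.array([-np.sin(yaw),np.cos(yaw),0]);ez=np.array([0,0,1.])
pad=np.array([.4495,-.2575,.03])
C=pad-[0,0,.03]+.102*cx
def W(x,y,z): return C+x*cx+y*cy+z*ez
def R(t,s=1):
    t=np.radians(t); a=np.sin(t)*cx-np.cos(t)*ez; z=s*cy
    return np.stack([np.cross(a,z),a,z],1)
E
python3 - <<'E'
from h import *
print(env.read_time(),np.round(env.read_tcp_rot(),2).tolist(),env.read_ft_force())
q0=np.array(env.read_qpos())
for s in (1,-1):
  for t in (15,20,30,35):
    for P in [(-.104,0,.15),(-.104,0,.02),(-.05,0,.12),(.08,0,.14)]:
        q=env.ik(W(*P),R(t,s)); print(s,t,P,None if q is None else np.round(q,0))
E
```

```text
0.9 [[0.0, 0.0, 1.0], [-1.0, -0.0, 0.0], [0.0, -1.0, 0.0]] [0.30772934 0.3872297  0.10571962]
1 15 (-0.104, 0, 0.15) [ -47.   -4.  116.    7.   54. -116.]
1 15 (-0.104, 0, 0.02) [ -47.   10.  120.   10.   36. -119.]
1 15 (-0.05, 0, 0.12) [ -44.    5.  110.    7.   50. -113.]
1 15 (0.08, 0, 0.14) [ -40.   20.   91.    5.   55. -108.]
1 20 (-0.104, 0, 0.15) [ -48.   -8.  120.   11.   49. -119.]
1 20 (-0.104, 0, 0.02) [ -48.    8.  124.   16.   30. -126.]
1 20 (-0.05, 0, 0.12) [ -46.    3.  115.   10.   44. -117.]
1 20 (0.08, 0, 0.14) [ -41.   17.   95.    7.   49. -110.]
1 30 (-0.104, 0, 0.15) [ -52.  -14.  129.   21.   40. -131.]
1 30 (-0.104, 0, 0.02) [ -52.    5.  132.   41.   21. -154.]
1 30 (-0.05, 0, 0.12) [ -48.   -2.  123.   22.   33. -129.]
1 30 (0.08, 0, 0.14) [ -43.   12.  104.   15.   36. -118.]
1 35 (-0.104, 0, 0.15) [ -54.  -16.  133.   29.   36. -139.]
1 35 (-0.104, 0, 0.02) [ -54.    5.  135.   64.   18. -178.]
1 35 (-0.05, 0, 0.12) [ -50.   -4.  127.   31.   28. -140.]
1 35 (0.08, 0, 0.14) [ -43.   11.  108.   22.   29. -125.]
-1 15 (-0.104, 0, 0.15) [-47.  -4. 116.   7.  54.  64.]
-1 15 (-0.104, 0, 0.02) [-47.  10. 120.  10.  36.  61.]
-1 15 (-0.05, 0, 0.12) [-44.   5. 110.   7.  50.  67.]
-1 15 (0.08, 0, 0.14) [-40.  20.  91.   5.  55.  72.]
-1 20 (-0.104, 0, 0.15) [-48.  -8. 120.  11.  49.  61.]
-1 20 (-0.104, 0, 0.02) [-48.   8. 124.  16.  30.  54.]
-1 20 (-0.05, 0, 0.12) [-46.   3. 115.  10.  44.  63.]
-1 20 (0.08, 0, 0.14) [-41.  17.  95.   7.  49.  70.]
-1 30 (-0.104, 0, 0.15) [-52. -14. 129.  21.  40.  49.]
-1 30 (-0.104, 0, 0.02) [-52.   5. 132.  41.  21.  26.]
-1 30 (-0.05, 0, 0.12) [-48.  -2. 123.  22.  33.  51.]
-1 30 (0.08, 0, 0.14) [-43.  12. 104.  15.  36.  62.]
-1 35 (-0.104, 0, 0.15) [-54. -16. 133.  29.  36.  41.]
-1 35 (-0.104, 0, 0.02) [-54.   5. 135.  64.  18.   2.]
-1 35 (-0.05, 0, 0.12) [-50.  -4. 127.  31.  28.  40.]
-1 35 (0.08, 0, 0.14) [-43.  11. 108.  22.  29.  55.]
```

```bash
python3 - <<'E'
from h import *
env.grip(0.0,20)
r=R(12,-1)
env.reach(W(-.105,0,.16),r)
env.move_linear(W(-.105,0,.05),v=.12)
env.hold(.2); print(env.read_time(),env.read_tcp_pos(),env.read_ft_force())
snap('side','side2.png');snap('scene','scene2.png')
E
```

```text
4.7 [ 0.44720346 -0.25667412  0.05077881] [0.25852423 0.20468046 0.079962  ]
```

View pics/side2.png

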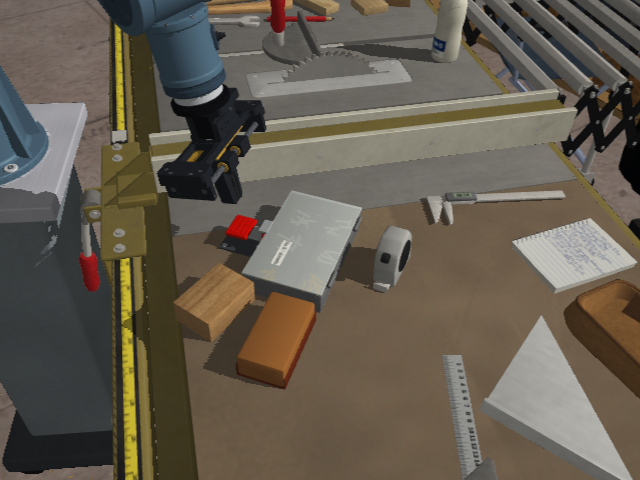

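View pics/scene2.png

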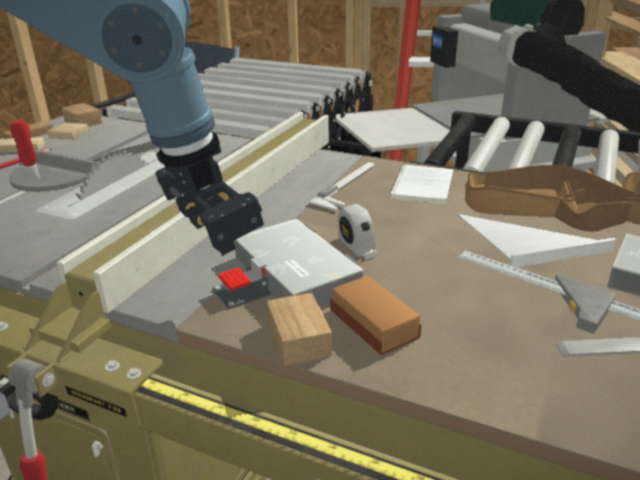

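```bash
cat >> h.py <<'E'
def proj(c,p):
    P=env.camera_params(c);K=np.array(P['K']);q=(np.array(P['view'])@np.append(p,1))[:3]
    q=np.array([q[0],-q[1],-q[2]]); u=K@q; return u[:2]/u[2]
E
python3 - <<'E'
from h import *
print(env.read_opening(),env.read_tcp_rot(), env.camera_params('side').keys())
T=np.array(env.read_tcp_pos());r=np.array(env.read_tcp_rot())
out=[]
for c,f in (('side','side2.png'),('scene','scene2.png')):
    im=cv2.imread('pics/'+f)
    u0=proj(c,T)
    x0,y0=max(int(u0[0])-90,0),max(int(u0[1])-80,0)
    o=cv2.resize(im[y0:y0+140,x0:x0+150],None,fx=2.6,fy=2.6,interpolation=cv2.INTER_CUBIC)
    for off,col in ((0,(0,255,0)),(.019,(255,0,255)),(.064,(0,255,255))):
        u=(proj(c,T-off*r[:,1])-[x0,y0])*2.6; cv2.circle(o,tuple(int(v) for v in u),4,col,-1)
    u=(proj(c,pad)-[x0,y0])*2.6; cv2.circle(o,tuple(int(v) for v in u),3,(255,0,0),-1)
    out.append(o); print(u0)
cv2.imwrite('pics/z2.png',np.hstack(out))
E
```

```text
0.007055506621641568 [[-8.89205886e-01  1.89698785e-01 -4.16325909e-01]
 [ 4.07084805e-01 -8.72315405e-02 -9.09215387e-01]
 [-2.08793804e-01 -9.77959626e-01  3.43306434e-04]] dict_keys(['K', 'view'])
[236.94473003 215.03844796]
[231.35486858 266.58676911]
```

View pics/z2.png

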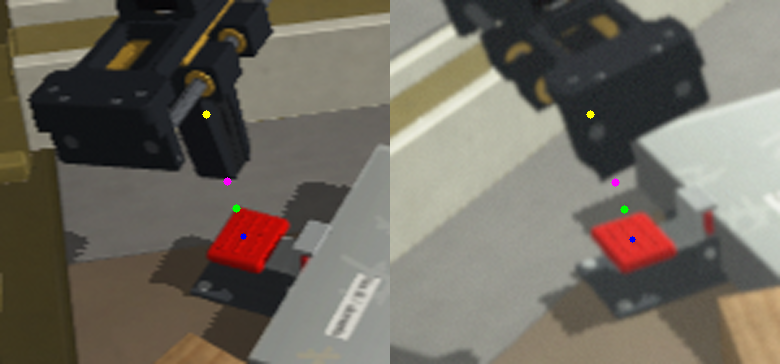

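The visible fingertips (side zoom about (222,175)) end roughly 20 mm short of where the reported TCP projects (236,208). That's inconsistent with the stated tool frame, so I'll find the contact by feel instead of by position.

```bash
python3 - <<'E'
from h import *
f0=np.mean([env.read_ft_force() for _ in range(5)],0)
hit=env.move_linear(W(-.105,0,.026),v=.03,threshold=1.5)
p=np.array(env.read_tcp_pos());print(hit,p,np.array(env.read_ft_force())-f0,env.read_time())
snap('side','side3.png');snap('scene','scene3.png')
out=[]
for c,f in (('side','side3.png'),('scene','scene3.png')):
    u=proj(c,p);x0,y0=int(u[0])-90,int(u[1])-80
    out.append(cv2.resize(cv2.imread('pics/'+f)[y0:y0+140,x0:x0+150],None,fx=2.6,fy=2.6,interpolation=cv2.INTER_CUBIC))
cv2.imwrite('pics/z3.png',np.hstack(out))
E
```

```text
False [ 0.44687333 -0.25636035  0.02611201] [ 0.14300133  0.568974   -0.26724784] 5.75
```

View pics/z3.png

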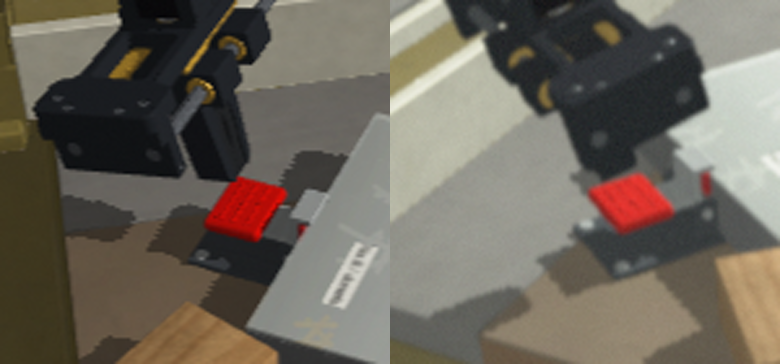

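```bash
python3 - <<'E'
from h import *
def tri(T,a,b):
    pts=[];A=[];B=[]
    for c,px in (('side',a),('scene',b)):
        u=proj(c,T);x0,y0=int(u[0])-90,int(u[1])-80
        uv=np.array(px)/2.6+[x0,y0]
        o=pix2w(c,uv,d=0.);r=pix2w(c,uv,d=1.)-o;r/=np.linalg.norm(r)
        M=np.eye(3)-np.outer(r,r);A.append(M);B.append(M@o);pts.append((o,r))
    X=np.linalg.solve(sum(A),sum(B)); 
    print(X.round(4),'resid',[np.linalg.norm(np.cross(X-o,r)).round(4) for o,r in pts])
    v=X-C;print('case',v@cx,v@cy,v[2])
T=np.array(env.read_tcp_pos());r=np.array(env.read_tcp_rot())
tri(T,(222,180),(215,178))
tri(T,(205,86),(155,95))
v=T-C;print('tcp case',v@cx,v@cy,v[2])
E
```

```text
[ 0.44  -0.251  0.046] resid [np.float64(0.0017), np.float64(0.0017)]
case -0.11335897826149907 0.0019924419071033726 0.045985869401585285
[ 0.4335 -0.2206  0.0908] resid [np.float64(0.0026), np.float64(0.0026)]
case -0.13186916895885328 0.026914747919114853 0.09081158219676248
tcp case -0.10481518234338648 -5.790450113596331e-05 0.026225933154888817
```

The real tip triangulates to z≈0.046 while the reported TCP is at 0.026, so the fingers end about 20 mm behind the TCP (at the grasp point). I'll allow for that and keep descending until I feel contact.

```bash
python3 - <<'E'
from h import *
f0=np.mean([env.read_ft_force() for _ in range(5)],0)
env.move_linear(W(-.100,0,.022),v=.05)
hit=env.move_linear(W(-.100,0,.002),v=.025,threshold=1.5)
p=np.array(env.read_tcp_pos());print(hit,p,np.array(env.read_ft_force())-f0,env.read_time())
if hit:
  z0=p[2]
  for k in range(1,9):
    h=env.move_linear(W(-.100,0,z0-.0015*k),v=.02,threshold=12)
    f=np.array(env.read_ft_force())-f0;print(k,h,np.array(env.read_tcp_pos())[2],f.round(2))
    if h or f[2]>8 : break
    if k>=6: break
print(env.read_time())
p=np.array(env.read_tcp_pos())
snap('side','side4.png');snap('scene','scene4.png')
out=[]
for c,f in (('side','side4.png'),('scene','scene4.png')):
    u=proj(c,p);x0,y0=int(u[0])-90,int(u[1])-120
    out.append(cv2.resize(cv2.imread('pics/'+f)[y0:y0+190,x0:x0+190],None,fx=2,fy=2,interpolation=cv2.INTER_CUBIC))
cv2.imwrite('pics/z4.png',np.hstack(out))
E
```

```text
True [ 0.4506786  -0.25780534  0.0021408 ] [-0.15455741 -0.09465196  0.60395962] 6.8583
1 False 0.00048022538741485793 [-0.87  0.57  0.66]
2 False -0.000981696230205678 [-1.41  0.17  0.56]
3 False -0.0024618044611027234 [-1.88  0.55  1.73]
4 False -0.003925268347850758 [-2.35  0.56  1.85]
5 False -0.005425844507826509 [-1.6   0.43  2.98]
6 False -0.0069196760194285625 [-4.44  1.28  4.55]
8.3583
```

View pics/z4.png

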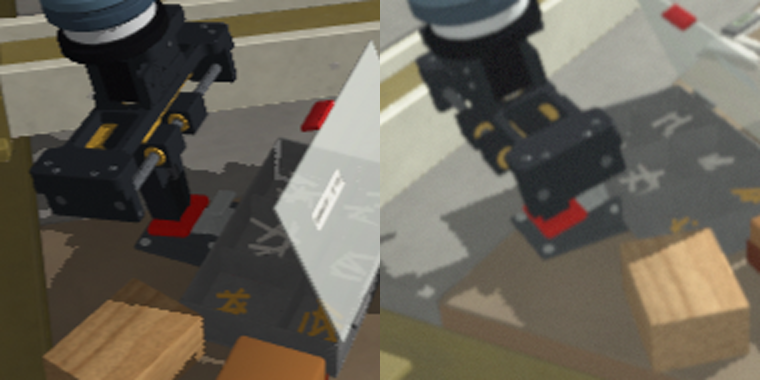

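The lid has popped: it stands half up, with its red tab at side-zoom (318,115), and the pad is pressed under the finger. Next I'll lift clear and measure the lid angle.

```bash
cat >> h.py <<'E'
TILT=30
def tcp_for(th,r=.098,h=.009,y=0,off=0.,back=.020):
    t=np.radians(TILT);u=np.array([np.cos(t),np.sin(t)]);a=np.array([np.sin(t),-np.cos(t)])
    c=np.array([.0585,.035])+r*np.array([-np.cos(th),np.sin(th)])+off*np.array([-np.sin(th),-np.cos(th)])
    p=c-h*u+back*a
    return W(p[0],y,p[1])
def lidang():
    res={}
    for c in ('side','scene'):
        p,d=env.get_image(c);X=cloud(c,d)-C
        x,y,z=X@cx,X@cy,X[...,2]
        m=(np.abs(y)<.09)&(np.abs(y)>.05)&(z>.055)&(z<.17)&(x>-.06)&(x<.13)
        q=np.hypot(x-.0585,z-.035);m&=(q<.122)
        th=np.arctan2(z-.035,.0585-x)[m]
        res[c]=(m.sum(),np.median(th).round(3) if m.any() else None,np.percentile(th,[10,90]).round(2) if m.any() else None)
    return res
E
python3 - <<'E'
from h import *
env.move_linear(W(-.105,0,.03),v=.08)
env.move_linear(W(-.105,0,.12),v=.15)
print(lidang(),env.read_time())
snap('side','side5.png')
for th in (.9,1.5,1.92,2.0): print(np.round(tcp_for(th),3), np.round(env.ik(tcp_for(th),R(TILT,-1)),0))
E
```

```text
{'side': (np.int64(2053), np.float64(1.177), array([1.16, 1.22])), 'scene': (np.int64(904), np.float64(1.148), array([1.14, 1.16]))} 9.925
[ 0.542 -0.3    0.09 ] [-46.   8. 117.  22.  29.  52.]
[ 0.591 -0.322  0.111] [-43.  12. 109.  18.  32.  58.]
[ 0.628 -0.339  0.105] [-42.  17. 103.  16.  32.  61.]
[ 0.635 -0.342  0.102] [-42.  18. 102.  16.  32.  61.]
```

View pics/side5.png

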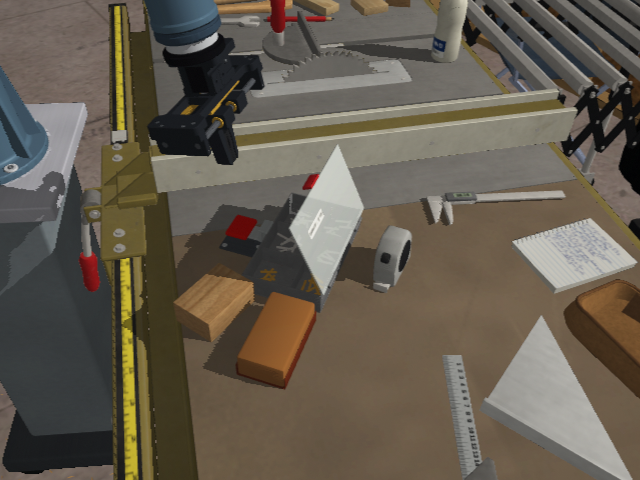

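The lid is at about 1.16 rad, and its red tab is in the middle of the edge at side (312,182). I'll push 35 mm to one side of the tab.

```bash
python3 - <<'E'
from h import *
Y=-.035
s=tcp_for(.9,r=.095,y=Y)
env.move_linear(s-.07*cx,R(TILT,-1),v=.15)
env.move_linear(s,v=.1)
env.hold(.1)
f0=np.mean([env.read_ft_force() for _ in range(5)],0)
for th in np.arange(.95,1.61,.05):
    h=env.move_linear(tcp_for(th,r=.095,y=Y),v=.04,threshold=6)
    f=np.array(env.read_ft_force())-f0
    print(round(th,2),h,round(f@cx,2),f.round(2)[2])
    if h: break
print(lidang(),env.read_time())
snap('side','side6.png'); snap('scene','scene6.png')
E
```

```text
0.95 False -0.74 -1.19
1.0 False -0.44 0.06
1.05 False -0.96 -0.73
1.1 False 0.08 -0.12
1.15 False -0.4 -0.01
1.2 False -0.85 -1.59
1.25 False -0.11 -1.02
1.3 False -0.2 0.35
1.35 False -0.49 -0.03
1.4 False -0.33 -0.24
1.45 False 0.11 -0.43
1.5 False -0.24 -0.48
1.55 False 0.64 -0.09
1.6 False -0.47 -0.0
{'side': (np.int64(920), np.float64(1.61), array([1.59, 1.65])), 'scene': (np.int64(1460), np.float64(1.567), array([1.55, 1.59]))} 15.5167
```

View pics/side6.png

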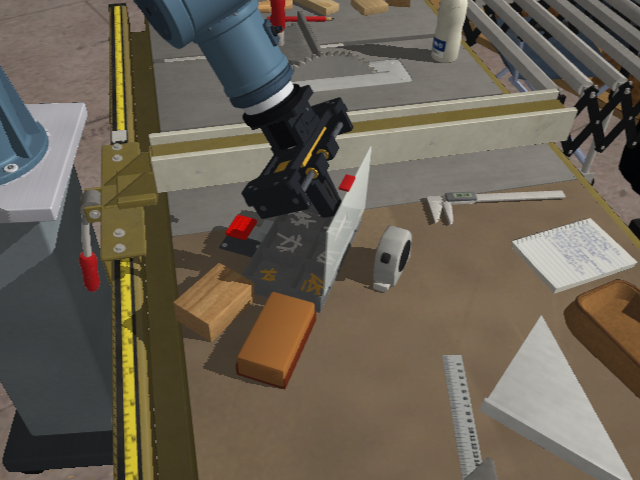

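The lid is following the fingers: upright at about 1.59 rad, with the finger behind it at side (330,205). I'll carry on to the stop.

```bash
python3 - <<'E'
from h import *
Y=-.035
f0=np.mean([env.read_ft_force() for _ in range(5)],0)
for th in list(np.arange(1.65,1.86,.05))+list(np.arange(1.87,2.06,.02)):
    h=env.move_linear(tcp_for(th,r=.095,y=Y),v=.03,threshold=6)
    f=np.mean([env.read_ft_force() for _ in range(4)],0)-f0
    print(round(th,2),h,round(f@cx,2),f.round(2)[2])
    if h or f@cx<-2.5: break
print(env.read_time(),lidang())
env.hold(1.2)
f=np.mean([env.read_ft_force() for _ in range(4)],0)-f0;print(f@cx,f[2])
print(lidang(),env.read_time())
snap('side','side7.png'); snap('scene','scene7.png')
E
```

```text
1.65 False 1.09 -0.46
1.7 False 0.55 0.15
1.75 False 0.62 0.08
1.8 False 0.62 -0.59
1.85 False 0.63 0.36
1.87 False -0.39 -0.01
1.89 False 1.33 -1.31
1.91 False -0.2 0.7
1.93 False 1.11 -0.73
1.95 False 1.06 0.04
1.97 False 0.49 0.18
1.99 False -5.74 5.64
18.9083 {'side': (np.int64(446), np.float64(1.915), array([1.67, 1.93])), 'scene': (np.int64(1827), np.float64(1.903), array([1.87, 1.92]))}
-5.637693877070697 4.676219188867748
{'side': (np.int64(437), np.float64(1.915), array([1.69, 1.93])), 'scene': (np.int64(1824), np.float64(1.903), array([1.87, 1.92]))} 20.3083
```

View pics/side7.png

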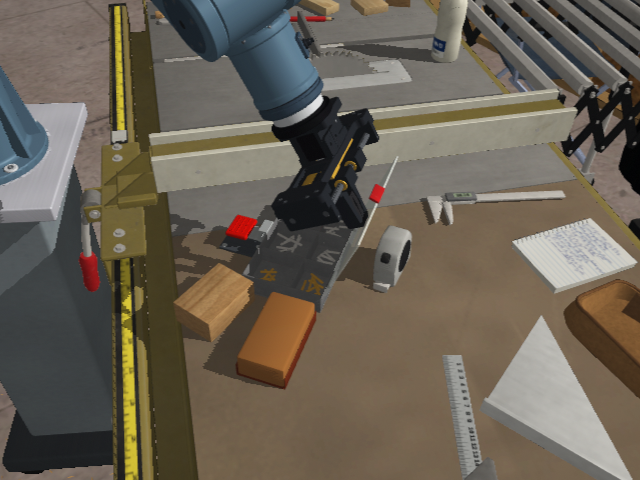

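The stop is confirmed: the force stepped to about 6 N at the measured 1.91 rad. The lid held steady there for more than 1.2 s. Now I'll back off gently.

```bash
python3 - <<'E'
from h import *
p=np.array(env.read_tcp_pos())
env.move_linear(p-.02*cx,v=.03)
env.move_linear(p-.09*cx,v=.12)
env.move_linear(p-.12*cx+.12*ez,v=.15)
env.hold(.5)
print(lidang(),env.read_time(),env.read_ft_force())
snap('side','side8.png'); snap('scene','scene8.png')
d0=np.load('side1.npy')
for n in ['tape_measure','sanding_block','offcut_2']:
    for c in ('side','scene'):
        print(n,c,[(np.round(x['rect'],0).tolist(),round(x['confidence'],2)) for x in env.search_frame(n,c)][:2])
E
```

```text
{'side': (np.int64(372), np.float64(1.916), array([1.91, 1.93])), 'scene': (np.int64(2150), np.float64(1.905), array([1.88, 1.92]))} 23.5417 [0.4787092  0.11833029 0.41256813]
tape_measure side [([374.0, 225.0, 410.0, 290.0], 0.66)]
tape_measure scene [([371.0, 250.0, 376.0, 258.0], 0.48)]
sanding_block side [([238.0, 292.0, 314.0, 388.0], 0.61)]
sanding_block scene [([329.0, 277.0, 419.0, 353.0], 0.79)]
offcut_2 side [([176.0, 263.0, 255.0, 340.0], 0.64)]
offcut_2 scene [([269.0, 293.0, 333.0, 367.0], 0.73)]
```

View pics/side8.png

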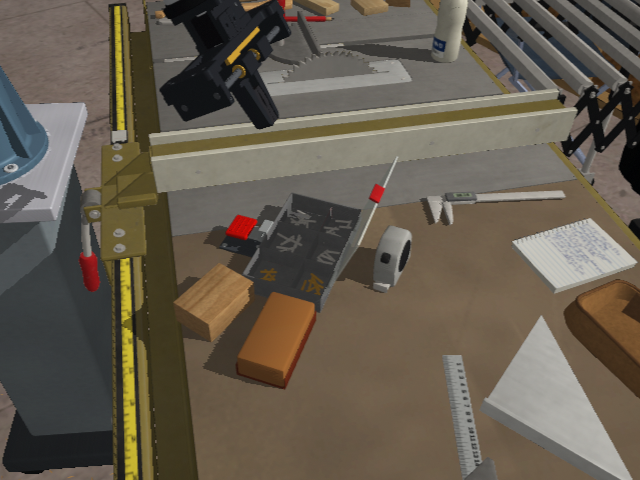

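View pics/scene8.png

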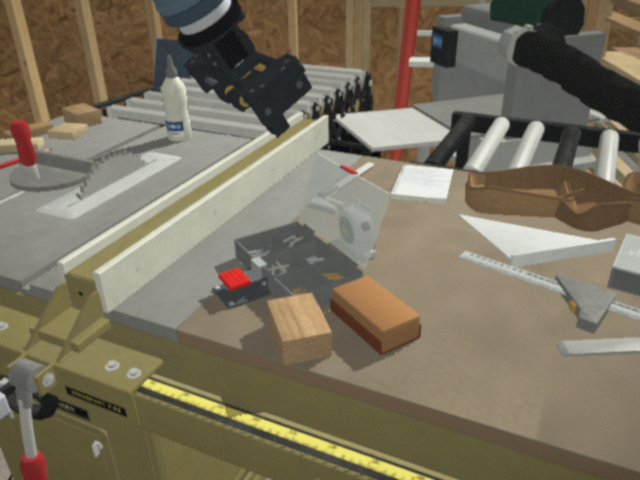

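The lid stands fully open with its tab at side (377,193). The robot is clear, the pad is back up at (240,227), and the offcut, block and tape are where they were.

```bash
python3 -c "
from h import *
env.hand_in()"
```

```text
the job is handed in; nothing more can be done
```

The lid is standing fully open and the job is handed in, at about 23.6 s of the 40 s allowed.

I pressed the red pad with the shut fingers, about 9 mm down at about 4.5 N, and the lid popped up to about 1.16 rad. I then eased it back slowly until the force rose to about 6 N at the stop. I held it there for over 1.2 s before backing off.

- **Lid:** after letting go it measures 1.916 rad in the side view and 1.905 rad in the scene view, against 1.92 for fully open.
- **Robot and pad:** the robot is clear of everything and touching nothing. The pad has sprung back.
- **Bystanders:** the sanding block, wood offcut and tape measure are within 4 pixels of where they started in the side view. In the scene view the block and offcut also match. The tape measure is mostly behind the clear lid there, so the network reported only a sliver of it and I could not check it from that side.
- **Disagreement:** the real fingertips ended about 20 mm short of the reported tool position, roughly at the grasp point. I corrected for this using the camera images and by feeling for contact.
- **Force readings:** they carried about 1 N of noise. The stop was clear, but the 1 N push on the hinge could not be seen.

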